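# Hang the pill caddy on the wall cleat

### The arm

A 7-joint arm with a two-finger parallel gripper is mounted at the origin on the work surface. World frame = base frame: x ahead of the robot, y to its left, z up, the work surface at z = 0. Lengths are in mm, angles in rad, forces in N, time in s.
With the tool pointing down it reaches from about 400 to 925 mm from the base axis. Payload 4.1 kg.
Tool frame: the origin (TCP) lies midway between the tips of the shut fingers; the grasp point (between the pads) lies 19 mm behind it (robot.grasp_offset is the distance from the TCP to the grasp point, in mm); z points along the fingers, y is the line along which they close (so a half turn about z gives the same grasp; the last joint's range is limited). The gripper opens to 85 mm and grips with 20 to 120 N. Pads are 22 mm wide; open, the fingers measure 114 mm over their backs; the gripper's body (76 mm by 85 mm) begins 54 mm behind the grasp point. The pads swing forward as they close: fully open they stand 13 mm farther back than shut.
Start: joints at [-1.39, 0.398, 0.045, 1.537, -0.019, 1.207, -0.051], TCP at [179.484, 624.763, 231.347] pointing down, gripper open.
Joint ranges: [-2.82, 2.82], [-0.49, 2.23], [-1.37, 1.46], [0, 2.46], [-1.36, 4.5], [0.23, 2], [-2.94, 2.94]. Speed limits (rad/s): [2.57, 2.57, 3.14, 3.14, 3.14, 3.14, 3.14].

### API

Orientations are given as a 3x3 rotation matrix whose columns are the frame's x, y, z axes.
In Python, from bench import robot gives the robot as it stands.
- The arm moves only by the shell command python3 -m inch 'ROWS' [FORCE]. ROWS is JSON, a list of rows, each a list of 7 numbers: the turn, a rotation vector about the tool's x, y, z in rad, then the shift along the tool's x, y, z in mm, then the closure in counts, from 0 (fully open) to 255 (shut). In form: [[ax, ay, az, x, y, z, hand], ...]. A call has 1 to 20 rows; each row is the pose to reach, as a shift and turn from the pose commanded when the call began, along the tool's axes at that moment; what a row does not reach only later rows make up. A row lasts 1/12 s, in which the tool goes at most 41.7 mm and 7.16 degrees, less where a joint would pass 70% of its speed; a pose out of reach is approached as far as the arm can. A call with a gripper value outside its range is refused whole. The fingers move at their own pace and stop on an object; FORCE is the grip in N (left out, the last holds). Time passes only in rows, so rows that repeat a pose let the fingers close. It gives the time, the measured TCP pose, the force, the opening and the grip force at its end, in the units of the state.
- robot.read_state(): the state, without advancing time (a new reading comes with each control period).
- robot.get_image(name): name is "scene" or "top" or "wrist"; returns the picture (400x640x3 uint8, blue, green, red); there is no depth.
- robot.calibration(name): a dict with "vertical_fov" (degrees; the focal length in pixels is half the picture's height over the tangent of half this angle, whatever the lens; pixels are square), "cx", "cy" (the principal point, pixels), "R" (3x3) and "t" (3): a world point X has camera coordinates R X + t. Camera axes: x right, y down, z forward; pixel columns grow to the right and rows downward; lengths in mm; the calibration is good to about 2 mm. The wrist camera is an equidistant fisheye: a pixel r from the principal point sees the ray r / f radians off the axis. A picture is of the moment at which its call begins: read the wrist's pose just before it. calibration takes no time and is no camera call; for the wrist camera it gives the pose at the moment of the call.
- robot.close_job(): hands the job in; it is judged then, once.
Trained networks look in the newest picture that a camera, given by its name, has taken for a name from the list of things; names that differ only in an ending like _2 or _b are one class to them, and where a whole thing is asked for, a point or a joint stands for the part that bears it (a point fixed in the world has none). Each returns a list of dicts, best first, with "conf" (0 to 1); they miss things now and then, are a little off and sometimes report something else, mostly with a low value. They report only what shows in the picture. A call takes as long as a camera call. They do not tell look-alikes from the thing itself.
- robot.recognise(camera, label): "bbox" ([left, top, right, bottom] in pixels, round what is visible of it).
The state is a dict: "time": time; "joint_positions": joint angles; "qvel": joint speeds; "joint_efforts": joint torques, N m; "tool_pos": TCP position; "tcp_rot": TCP orientation; "force": force on the tool from outside, world axes, zero at the start; "ft_torque": the same for the moment, N m; "gripper_width": finger opening in mm; "grasp_force": force on a finger pad.
Only numpy, scipy, OpenCV 4.12 (cv2) and the standard library are available. Lean on these libraries where they do the work, as an engineer would, in place of code of your own. Each camera call takes 0.05 s, during which the arm holds its last target. There are 200 camera calls.

### The job

Hang the green pill caddy on the dark board: tip its top towards the board so that the yellow angled strip on its back goes over and down behind the yellow cleat until it is fully home, then swing its foot in under the keeper ledge so that it hangs locked, level and centred on the cleat. Do it gently and by feel, keeping hold of it until it hangs level (no letting it fall or swing in on its own) and never forcing it against the board. Then let go, leaving the other things on the table where they are.

Things in the scene. Friction and masses are not known exactly. Their poses are not given: they have to be found in the camera images.
- caddy: Loose celadon-green caddy holding fixed gilt pill cups, 0.3 to 0.6 kg. Origin: centre of its underside; z up, +x towards its back, y along its width. Tray 120 mm (x) by 130 mm (y), walls 45 mm high; back plate (outer face at x = +60 mm) 110 mm high. A 6 mm centre wall at x = 0 carries the wooden grip bar.
- caddy_handle (a point): Centre of the caddy's wooden grip bar: caddy frame (0, 0, 97) mm, axes as the caddy's. The bar is 12 mm thick in x, 80 mm long in y, z 78 to 116 mm. Grip it across the 12 mm, from above.
- strip_edge (a point): Middle of the free lower edge of the yellow strip on the caddy's back: caddy frame (88, 0, 66) mm. The strip, 4 mm thick and 90 mm wide, leans at 35 degrees from vertical, from its root at the back plate (x 60, z 106 mm) backwards and down to this edge; the edge's lowest corner is at (86.4, 0, 65) mm.
- caddy_foot (a point): End of the dark foot at the bottom of the caddy's back: caddy frame (70, 0, 4) mm. The foot is 100 mm wide, 8 mm high (z 0 to 8 mm) and sticks out 10 mm behind the back plate.
- board: Fixed upright dark board, 220 mm wide (y) and high, with an aluminium hanger plate on its front, which faces the board's -x. Origin: on the table under the middle of the plate's front face (x = 0); z up, +x into the board. Hung fully home, the caddy has the board's yaw, its origin at x = -92 to -93.5 mm and 65 mm below the trough floor. Over 30 N while held is forcing.
- cleat (a point): Foot of the cleat lip at its NOMINAL height, board frame (-7, 0, 140) mm. Trough 120 mm wide with its floor at this height; the 4 mm yellow lip's inner face leans from x -7 at the floor to x -15.4, 12 mm higher; outermost x -19. All rigid. The hanger plate (trough and ledge) is clamped up to 10 mm higher or lower than nominal: unmeasured, find it by feel or sight.
- ledge (a point): Front edge of the keeper ledge at its NOMINAL height (really up to 10 mm higher or lower, with the cleat): board frame (-32.5, 0, 93.5) mm. 120 mm wide, 6 mm thick, top 43.5 and underside 49.5 mm below the trough floor. The foot clears it going down only with the caddy's top tipped 0.2 rad or more to the board (0.3 is easy), and swings in under it only with the strip within 2 mm of the floor.
- dish: Bystander: round brass dish, 110 mm across, 22 mm high. Origin: centre of its underside.
- gift_box: Bystander: gold box of gilt pill cups, 95 by 95 by 38 mm. Origin: centre of its underside.
- ink_pad: Bystander: black stamp pad tin, 75 by 55 by 26 mm. Origin: centre of its underside.
There are look-alikes about, which are no part of the job. What is shaped like the caddy but pink or purple is not meant.

How it is judged:
By the outcome, as a careful person would: the job done as asked, in the order asked, and still so for the second after the job is handed in, with the robot touching nothing.
It also fails if it takes over 48 s, if anything falls off the work surface, if the arm or the gripper's body presses on something with over 40 N, if the wrist force passes 120 N, or if a joint passes its speed limit or range.

## Working session

There is one attempt and no reset: what is moved stays moved. The work goes in short steps, Python scripts to look and compute and a shell command to move; the robot and the scene stay as the last step left them, time stands still between calls to the robot, and variables do not carry over. Pictures are saved under pics/ and viewed, at most 10 in all, crops included, and the job is handed in when it is done.

```bash
ls; mkdir -p pics; cat > h.py <<'E'
import numpy as np, cv2
from bench import robot
def pix(cam,X):
    c=robot.calibration(cam);p=np.array(c["R"])@np.array(X,float)+np.array(c["t"])
    f=200/np.tan(np.radians(c["vertical_fov"])/2)
    return np.array([c["cx"]+f*p[0]/p[2],c["cy"]+f*p[1]/p[2]])
def ray(cam,u,v):
    c=robot.calibration(cam);R=np.array(c["R"]);t=np.array(c["t"])
    f=200/np.tan(np.radians(c["vertical_fov"])/2)
    a=np.array([u-c["cx"],v-c["cy"]])/f
    if cam=="wrist":
        r=np.linalg.norm(a)+1e-12; d=np.array([*(a/r*np.sin(r)),np.cos(r)])
    else: d=np.array([*a,1.])
    d=R.T@d; return -R.T@t, d/np.linalg.norm(d)
def atz(cam,u,v,z):
    o,d=ray(cam,u,v); return o+d*(z-o[2])/d[2]
def tri(rs):
    A=sum(np.eye(3)-np.outer(d,d) for o,d in rs);b=sum((np.eye(3)-np.outer(d,d))@o for o,d in rs)
    return np.linalg.solve(A,b)
E
python3 - <<'E'
from h import *
np.set_printoptions(precision=1,suppress=True)
for c in ["scene","top"]:
    cv2.imwrite(f"pics/{c}0.png",robot.get_image(c))
    for l in ["caddy","caddy_handle","board","cleat","ledge"]:
        print(c,l,[(np.array(r["bbox"]),round(r["conf"],2)) for r in robot.recognise(c,l)][:4])
    k=robot.calibration(c);R=np.array(k["R"]);print("cam",-R.T@np.array(k["t"]),R[2],k["vertical_fov"],k["cx"],k["cy"])
s=robot.read_state();print(s["time"],np.array(s["tcp_rot"]),s["tool_pos"],s["gripper_width"],s["force"])
E
```

```text
pics
scene caddy [(array([240.9, 123.3, 279. , 159.9]), 0.86), (array([341.4, 142. , 383.4, 188.3]), 0.68), (array([287.2, 193.1, 339.3, 251.9]), 0.59)]
scene caddy_handle [(array([343.8, 141.8, 389. , 187.3]), 0.85), (array([290.2, 193.4, 341.2, 251.4]), 0.57)]
scene board [(array([368.9, 239.4, 447.4, 351.1]), 0.84), (array([289.9, 194.5, 338.2, 252.2]), 0.44)]
scene cleat [(array([371.8, 239.2, 451.4, 348.9]), 0.63)]
scene ledge [(array([366.8, 237.3, 449.9, 348.9]), 0.62)]
cam [1113.8  619.3 1030.8] [-0.5 -0.6 -0.7] 51.71449247732919 319.98072748752924 201.40365849652287
top caddy [(array([457.1, 210. , 522. , 271.9]), 0.86), (array([322.6, 297. , 382.2, 355.3]), 0.59), (array([276.4, 176.9, 329.8, 231.3]), 0.58)]
top caddy_handle [(array([278.3, 173.8, 330.4, 231.3]), 0.7), (array([320.4, 296.9, 382.8, 354.1]), 0.63)]
top board []
top cleat [(array([ 96.5, 163.6, 206.8, 233.9]), 0.93)]
top ledge [(array([ 94.9, 164.6, 205.4, 231.8]), 0.88)]
cam [ 228.3 -217.7 1279.3] [ 0.2 -0.  -1. ] 48.9902533518365 321.1953631557226 211.82311016585166
0.6 [[-1.   0.3  0. ]
 [ 0.3  1.   0. ]
 [ 0.   0.  -1. ]] [179.5 624.8 231.4] 85.50837838555799 [0.5 0.8 0. ]
```

```bash
python3 -c "
import cv2,numpy as np
a=cv2.imread('pics/scene0.png')[100:360,200:480];b=cv2.imread('pics/top0.png')[120:370,60:560]
a=cv2.resize(a,(323,300));b=cv2.resize(b,(600,300));
cv2.imwrite('pics/s1.png',cv2.resize(cv2.imread('pics/scene0.png')[100:360,200:480],(640,594)))
cv2.imwrite('pics/t1.png',cv2.resize(cv2.imread('pics/top0.png')[120:370,60:560],(800,400)))"
```

```text
(no output)
```

View pics/s1.png

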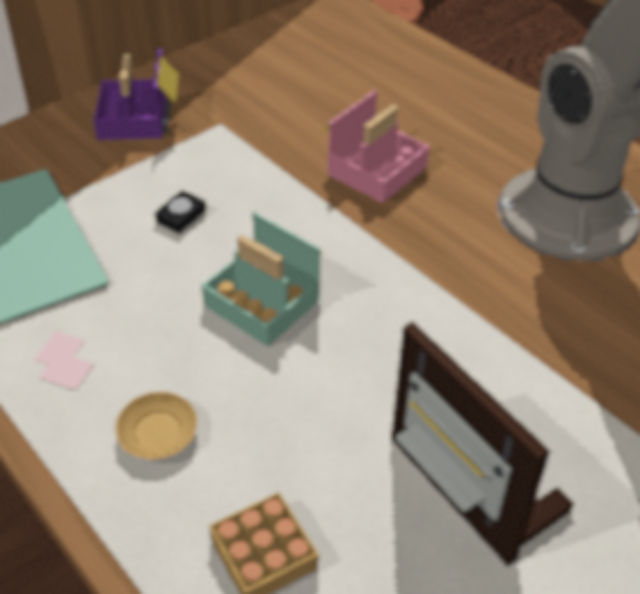

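View pics/t1.png

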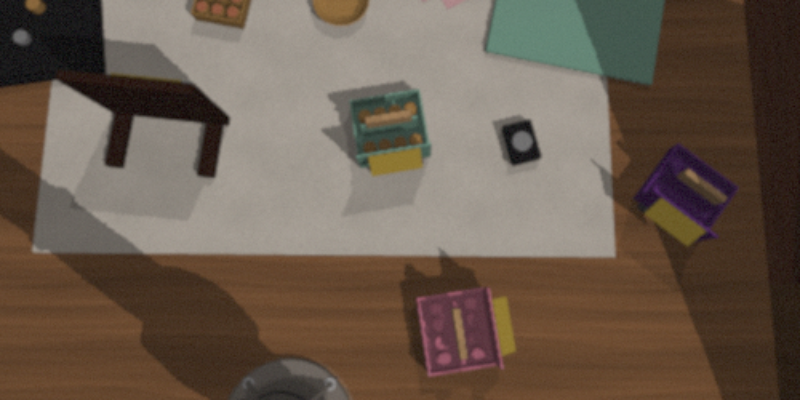

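Scene: the green caddy is at crop (262,280), with the board at (470,440) and its yellow cleat at (450,440). In the top view, caddy and board both have their backs towards the robot. Next: rough positions.

```bash
python3 - <<'E'
from h import *
np.set_printoptions(precision=1,suppress=True)
T=lambda u,v:(60+u*.625,120+v*.625); S=lambda u,v:(200+u*.4375,100+v*.4377)
for z in (97,116): print("handle ends top",atz("top",*T(362,122),z),atz("top",*T(415,114),z),"scene",atz("scene",*S(240,248),z),atz("scene",*S(281,271),z))
print("handle tri",tri([ray("top",*T(389,118)),ray("scene",*S(260,258))]))
print("strip edge",atz("top",*T(370,174),66),atz("top",*T(423,166),66))
print("board top corners scene",atz("scene",*S(405,332),220),atz("scene",*S(520,458),220),"top",atz("top",*T(55,75),220),atz("top",*T(228,122),220))
print("cleat scene",atz("scene",*S(411,402),145),atz("scene",*S(487,474),145),"top",atz("top",*T(105,75),152),atz("top",*T(182,82),152))
print("start tcp pix",pix("top",[179,625,231]))
print(np.array(robot.read_state()["tcp_rot"]).round(4))
for l in ["dish","gift_box","ink_pad"]:
  r=robot.recognise("top",l)
  if r: b=r[0]["bbox"];print(l,atz("top",(b[0]+b[2])/2,(b[1]+b[3])/2,20),r[0]["conf"])
E
```

```text
handle ends top [ 512.  -121.5   97. ] [ 527.2 -213.1   97. ] scene [ 530.6 -196.1   97. ] [ 515.5 -121.    97. ]
handle ends top [ 507.5 -123.1  116. ] [ 522.4 -213.1  116. ] scene [ 542.5 -179.5  116. ] [ 527.6 -106.   116. ]
handle tri [ 519.5 -166.6   92. ]
strip edge [ 426.1 -135.3   66. ] [ 441.2 -227.9   66. ]
board top corners scene [549.2 144.8 220. ] [581.3 339.6 220. ] top [553.7 352.1 220. ] [480.5  76.  220. ]
cleat scene [569.1 182.6 145. ] [575.5 304.2 145. ] top [575.4 305.3 152. ] [564.5 175.8 152. ]
start tcp pix [-44.  319.6]
[[-1.   0.3  0. ]
 [ 0.3  1.   0. ]
 [ 0.   0.  -1. ]]
dish [774.6 -61.2  20. ] 0.78
gift_box [773.  151.6  20. ] 0.87
ink_pad [ 496.7 -410.2   20. ] 0.62
```

```bash
cat >> h.py <<'E'
from scipy.spatial.transform import Rotation as Ro
def toolrot(yaw,tip=0):  # yaw of caddy/board frame (+x), tip = top towards board
    cx=np.array([np.cos(yaw),np.sin(yaw),0]);cy=np.array([-cx[1],cx[0],0])
    R=np.column_stack([-cy,-cx,[0,0,-1]])
    return Ro.from_rotvec(tip*cy).as_matrix()@R
def rel(pos,R):
    s=robot.read_state();R0=np.array(s["tcp_rot"])
    v=Ro.from_matrix(R0.T@R).as_rotvec();d=R0.T@(np.array(pos)-np.array(s["tool_pos"]))
    print("row",v.round(4),d.round(1),"rows>=",np.linalg.norm(d)/41.7,np.degrees(np.linalg.norm(v))/7.16)
E
python3 - <<'E'
from h import *
rel([700,235,380],toolrot(np.radians(175.5)))
E
```

```text
row [ 2.0000e-04 -1.0000e-04  1.3696e+00] [-607.9 -230.9 -148.7] rows>= 15.996549260306223 10.960146048879198
```

```bash
R='[0,0,1.37,-608,-231,-149,0]'; python3 -m inch '[[0,0,0.4,-150,-60,-100,0],[0,0,0.4,-150,-60,-100,0],[0,0,0.4,-150,-60,-100,0],[0,0,0.4,-150,-60,-100,0],[0,0,0.4,-150,-60,-100,0],[0,0,1.37,-608,-231,-149,0],[0,0,1.37,-608,-231,-149,0],[0,0,1.37,-608,-231,-149,0],[0,0,1.37,-608,-231,-149,0],[0,0,1.37,-608,-231,-149,0],[0,0,1.37,-608,-231,-149,0],[0,0,1.37,-608,-231,-149,0],[0,0,1.37,-608,-231,-149,0],[0,0,1.37,-608,-231,-149,0],[0,0,1.37,-608,-231,-149,0],[0,0,1.37,-608,-231,-149,0],[0,0,1.37,-608,-231,-149,0],[0,0,1.37,-608,-231,-149,0],[0,0,1.37,-608,-231,-149,0]]'
python3 - <<'E'
from h import *
np.set_printoptions(precision=3,suppress=True)
s=robot.read_state();print(s["joint_positions"],s["tool_pos"])
k=robot.calibration("wrist");R=np.array(k["R"]);print("cam",-R.T@np.array(k["t"]),R,k["vertical_fov"],k["cx"],k["cy"])
im=robot.get_image("wrist");cv2.imwrite("pics/w1.png",im)
for l in ["board","cleat","ledge"]: print(l,[(np.array(r["bbox"]),r["conf"]) for r in robot.recognise("wrist",l)][:2])
E
```

```text
time: 2.33
tool_pos: [701.5, 232.0, 379.5]
tcp_rot: [[0.083, 0.997, -0.0], [0.997, -0.083, -0.002], [-0.002, -0.0, -1.0]]
force: [0.2, 0.3, 0.5]
gripper_width: 85.6
grasp_force: 0.0
[-0.647  0.562  0.502  1.042 -0.258  1.594 -0.302] [701.5   231.988 379.519]
cam [709.212 309.393 521.379] [[ 0.997 -0.082 -0.001]
 [-0.078 -0.949  0.306]
 [-0.026 -0.305 -0.952]] 65.70646984690485 319.66658066150484 198.43552920176685
board [(array([166.6,  80.9, 243.5, 269.3]), 0.98)]
cleat [(array([165.1,  80.7, 245.9, 272.7]), 0.67)]
ledge [(array([165.8,  82.1, 245.1, 271.2]), 0.77)]
```

View pics/w1.png

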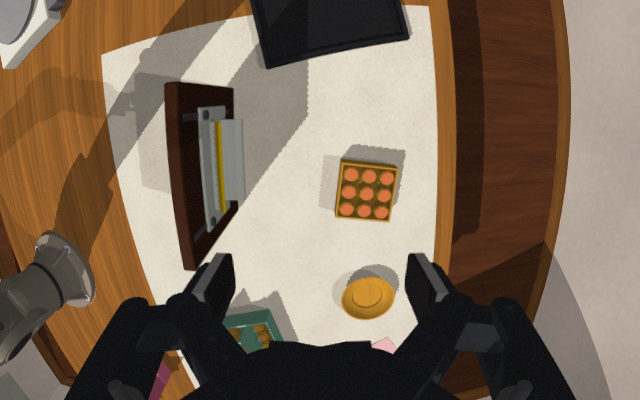

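Wrist view: the board's cleat lip runs from about (219,121) to (225,212), the ledge edge from about (241,119) to (244,200), and the gift box and dish sit in front of them. I'll take a second view on the way to the caddy.

```bash
python3 -c "
from h import *
import pickle
pickle.dump({k:robot.calibration('wrist')[k] for k in ['vertical_fov','cx','cy','R','t']},open('c1.pkl','wb'))
rel([660,60,300],toolrot(np.radians(175.5)))"
```

```text
row [-0.0006 -0.0015  0.0025] [-179.5  -25.4   80.2] rows>= 4.754586936104892 0.02372672651142506
```

```bash
python3 -m inch '[[0,0,0,0,60,130,0],[0,0,0,0,60,130,0],[0,0,0,0,60,130,0],[0,0,0,0,60,130,0],[0,0,0,0,60,130,0]]'
python3 - <<'E'
from h import *
import pickle
pickle.dump({k:robot.calibration('wrist')[k] for k in ['vertical_fov','cx','cy','R','t']},open('c2.pkl','wb'))
im=robot.get_image("wrist");cv2.imwrite("pics/w2.png",im)
b=robot.recognise("wrist","board");print(b)
l,t,r,bt=[int(x) for x in b[0]["bbox"]]; l-=5;t-=5
a=cv2.imread("pics/w1.png")[75:275,160:250]
c=im[max(t,0):max(t,0)+200,l:l+110];print(l,max(t,0))
cv2.imwrite("pics/c12.png",cv2.resize(np.hstack([a,c]),None,fx=3,fy=3,interpolation=cv2.INTER_CUBIC))
E
```

```text
time: 2.95
tool_pos: [757.5, 230.7, 243.7]
tcp_rot: [[0.078, 0.997, -0.01], [0.997, -0.078, -0.003], [-0.003, -0.01, -1.0]]
force: [-2.5, 0.1, -1.0]
gripper_width: 85.4
grasp_force: 0.0
[{'bbox': [32.9, 91.4, 181.7, 334.1], 'conf': 0.93}]
27 86
```

View pics/c12.png

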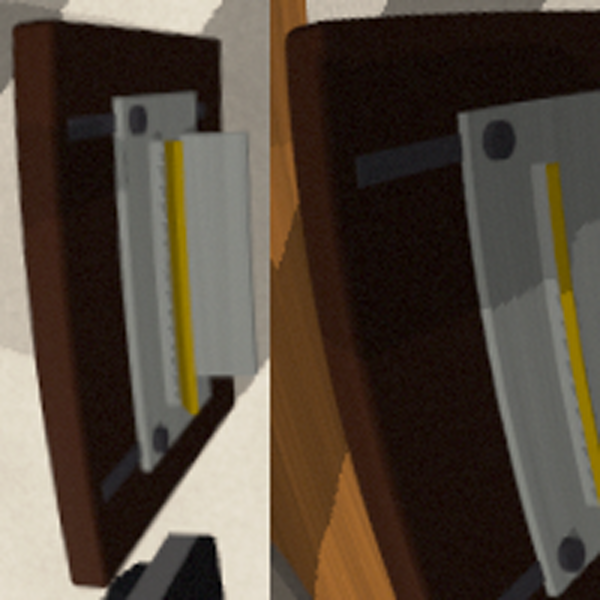

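```bash
python3 -c "
import cv2
cv2.imwrite('pics/c2.png',cv2.resize(cv2.imread('pics/w2.png')[100:300,85:235],None,fx=3,fy=3,interpolation=cv2.INTER_CUBIC))"
```

```text
(no output)
```

View pics/c2.png

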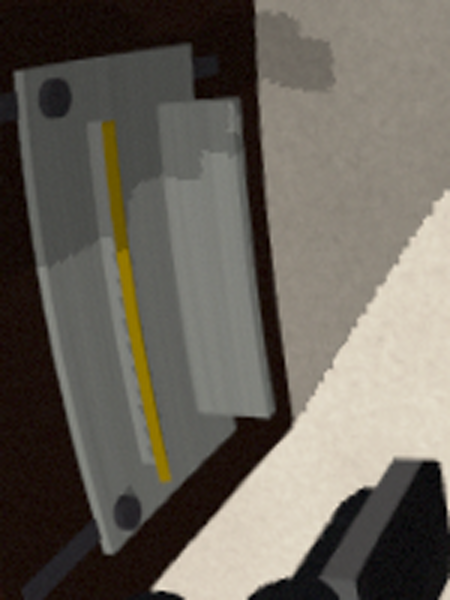

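```bash
cat > fit.py <<'E'
from h import *
import pickle
from scipy.optimize import least_squares
C=[pickle.load(open(f,'rb')) for f in ('c1.pkl','c2.pkl')]
def wp(c,X):
    p=np.array(c["R"])@X+np.array(c["t"]);f=200/np.tan(np.radians(c["vertical_fov"])/2)
    r=np.hypot(p[0],p[1]);a=np.arctan2(r,p[2]);return np.array([c["cx"],c["cy"]])+f*a*p[:2]/r
obs=[[(-19,-60,152),(221.3,121.7),(123.3,140.7)],[(-19,60,152),(226.3,212.7),(142,260)],
[(-15.4,-60,152),(215.5,121.7),(119.3,140.7)],[(-15.4,60,152),(221,212.7),(138,261)],
[(-32.5,-60,96.5),(242.3,119.3),(164,133)],[(-32.5,60,96.5),(245,200),(173.7,238)]]
def W(p,q):
    c,s=np.cos(p[2]),np.sin(p[2]);return np.array([p[0]+c*q[0]-s*q[1],p[1]+s*q[0]+c*q[1],q[2]+p[3]])
def res(p,cs=(0,1)): return np.concatenate([wp(C[i],W(p,o[0]))-o[1+i] for o in obs for i in cs])
for cs in ((0,1),(0,),(1,)):
    r=least_squares(res,[550,240,3.06,0],args=(cs,));print(r.x.round(3),r.fun.round(1))
    if cs==(0,1): np.save("board.npy",r.x)
E
python3 fit.py; python3 -c "
from h import *
rel([521,-166,260],toolrot(np.radians(189.4)))"
```

```text
[556.868 241.816   3.042  -8.756] [ 0.9  3.  -1.8 -0.9  0.4  1.7 -1.8 -2.2  4.   3.  -0.7 -0.7  3.2  1.6
 -0.6 -3.6  0.7  2.2 -2.6 -1.3  0.4  1.8 -0.6 -1.6]
[556.721 245.932   3.047  -3.512] [-1.1 -0.  -1.1  0.2  2.   0.1  1.7  0.1 -0.9 -0.5 -0.7  0.2]
[561.063 241.125   3.03   -4.498] [-0.3  0.1 -0.9  0.5  0.7  0.2  0.3 -0.9 -0.5 -0.4  0.7  0.6]
row [ 2.000e-04 -5.000e-04 -2.417e-01] [-414.6 -206.9   -8.9] rows>= 11.113132236636726 1.9341693348134927
```

```bash
python3 - <<'E'
import pickle,numpy as np
k=pickle.load(open('c1.pkl','rb'));R=np.array(k["R"]);print(-R.T@np.array(k["t"]),R.round(3))
R1=np.array([[.997,-.082,-.001],[-.078,-.949,.306],[-.026,-.305,-.952]]);u,_,v=np.linalg.svd(R1);R1=u@v
k["R"]=R1;k["t"]=-R1@np.array([709.212,309.393,521.379]);pickle.dump(k,open('c1.pkl','wb'))
E
python3 fit.py
```

```text
[706.14047599 313.96948678 522.54033944] [[ 0.997 -0.075 -0.001]
 [-0.071 -0.95   0.304]
 [-0.024 -0.303 -0.953]]
[559.409 240.854   3.035  -6.21 ] [-0.4  0.4 -0.8  0.3 -0.7  0.2 -1.1 -0.1  2.7  0.5  0.3  0.4  2.   0.1
  0.1 -1.5 -0.3 -0.1 -1.3 -0.3 -0.4  0.2  0.3  0.2]
[559.368 241.484   3.038  -4.314] [-1.1  0.  -1.1  0.2  2.   0.1  1.7  0.1 -0.9 -0.6 -0.7  0.1]
[561.063 241.125   3.03   -4.498] [-0.3  0.1 -0.9  0.5  0.7  0.2  0.3 -0.9 -0.5 -0.4  0.7  0.6]
```

```bash
python3 -m inch '[[0,0,0,-50,-30,-70,0],[0,0,0,-80,-60,-70,0],[0,0,-0.242,-414,-207,-9,0],[0,0,-0.242,-414,-207,-9,0],[0,0,-0.242,-414,-207,-9,0],[0,0,-0.242,-414,-207,-9,0],[0,0,-0.242,-414,-207,-9,0],[0,0,-0.242,-414,-207,-9,0],[0,0,-0.242,-414,-207,-9,0],[0,0,-0.242,-414,-207,-9,0],[0,0,-0.242,-414,-207,-9,0],[0,0,-0.242,-414,-207,-9,0],[0,0,-0.242,-414,-207,-9,0],[0,0,-0.242,-414,-207,-9,0],[0,0,-0.242,-414,-207,-9,0],[0,0,-0.242,-414,-207,-9,0],[0,0,-0.242,-414,-207,-9,0]]'
python3 - <<'E'
from h import *
import pickle
pickle.dump({k:robot.calibration('wrist')[k] for k in ['vertical_fov','cx','cy','R','t']},open('c3.pkl','wb'))
im=robot.get_image("wrist");cv2.imwrite("pics/w3.png",im)
s=robot.read_state();print(s["tool_pos"],s["joint_positions"],np.abs(s["qvel"]).max())
print(robot.recognise("wrist","caddy_handle"),robot.recognise("wrist","caddy"))
E
```

```text
time: 4.47
tool_pos: [522.1, -164.6, 260.2]
tcp_rot: [[-0.165, 0.986, 0.002], [0.986, 0.165, 0.0], [0.0, 0.002, -1.0]]
force: [-1.0, -1.1, 0.2]
gripper_width: 85.6
grasp_force: 0.0
[ 521.87211114 -164.81187659  259.83440575] [-0.27063672  0.22166388  0.59024562  1.75884258 -0.13238968  1.19962394
  0.52218784] 0.008218648231705851
[{'bbox': [33.5, 170.6, 134.6, 273.3], 'conf': 0.97}, {'bbox': [232.3, 109.4, 368.9, 246.4], 'conf': 0.68}] [{'bbox': [36.7, 171.6, 131.1, 274.3], 'conf': 0.68}, {'bbox': [237.4, 113.7, 366.4, 243.4], 'conf': 0.56}]
```

View pics/w3.png

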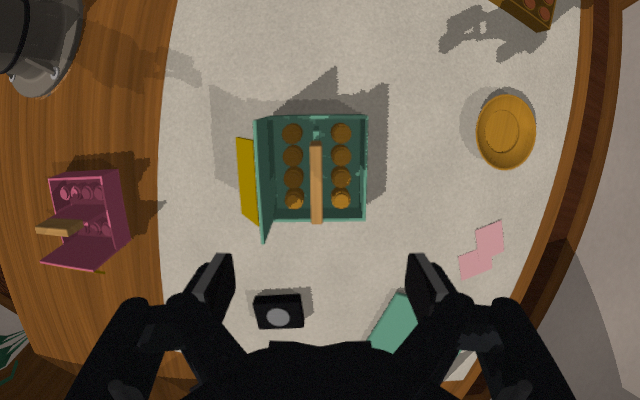

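The bar's top face spans (316,143) to (317,222), lined up with the fingers, and the yellow strip is to the left, towards the robot.

```bash
python3 - <<'E'
from h import *
np.set_printoptions(precision=1,suppress=True)
a=atz("wrist",316,143,116);b=atz("wrist",316.7,222,116);print(a,b,(a+b)/2,np.linalg.norm(a-b))
d=a-b;yaw=np.arctan2(d[1],d[0])+np.pi/2;print("yaw",np.degrees(yaw))
print("tri",tri([ray("wrist",316.3,184),ray("top",60+389*.625,120+118*.625)]))
m=(a+b)/2; rel([m[0],m[1],97-19],toolrot(yaw)); print(robot.grasp_offset)
print([robot.calibration("wrist")["R"]])
E
```

```text
[ 512.5 -126.5  116. ] [ 525.9 -203.8  116. ] [ 519.2 -165.2  116. ] 78.38351649752826
yaw 189.83098827366905
tri [ 519.  -168.7  101.8]
row [ 0. -0. -0.] [  0.5  -2.2 181.4] rows>= 4.350049241681218 0.05352652941146652
18.700000000000003
[array([[ 1. ,  0.2, -0. ],
       [ 0.2, -0.9,  0.3],
       [ 0. , -0.3, -1. ]])]
```

```bash
python3 -m inch '[[0,0,0,0,-2,0,140],[0,0,0,0,-2,30,140],[0,0,0,0,-2,60,140],[0,0,0,0,-2,85,140],[0,0,0,0,-2,120,140],[0,0,0,0,-2,150,140],[0,0,0,0.5,-2,170,140],[0,0,0,0.5,-2,180,140],[0,0,0,0.5,-2,180,140]]' 20; python3 -m inch '[[0,0,0,0,0,0,255],[0,0,0,0,0,0,255],[0,0,0,0,0,0,255],[0,0,0,0,0,0,255],[0,0,0,0,0,0,255],[0,0,0,0,0,0,255],[0,0,0,0,0,0,255]]' 80
```

```text
time: 5.37
tool_pos: [517.1, -165.5, 77.1]
tcp_rot: [[-0.163, 0.987, -0.005], [0.987, 0.163, 0.001], [0.001, -0.005, -1.0]]
force: [-0.6, -0.3, 0.4]
gripper_width: 38.5
grasp_force: 0.0
time: 5.95
tool_pos: [519.5, -166.6, 80.7]
tcp_rot: [[-0.162, 0.987, 0.002], [0.987, 0.162, -0.0], [-0.001, 0.002, -1.0]]
force: [-2.0, 0.3, 6.7]
gripper_width: 11.1
grasp_force: 79.6
```

```bash
cat >> h.py <<'E'
BX,BY,BYAW,FLOOR=560.,241.2,3.033,135.2
PC=np.array([0,1.4,80.7]);CORN=np.array([86.4,0,65])
def cad(yaw,tip): return Ro.from_euler("z",yaw).as_matrix()@Ro.from_euler("y",tip).as_matrix()
T0=np.array([[0,-1,0],[-1,0,0],[0,0,-1.]])
def goal(cx,cy,cz,tip):   # corner in board frame, cz above FLOOR
    Rb=Ro.from_euler("z",BYAW).as_matrix();C=np.array([BX,BY,FLOOR])+Rb@[cx,cy,cz]
    R=cad(BYAW,tip);return C-R@CORN+R@PC, R@T0
def where():
    s=robot.read_state();R=np.array(s["tcp_rot"])@T0.T
    C=np.array(s["tool_pos"])-R@PC+R@CORN
    Rb=Ro.from_euler("z",BYAW).as_matrix();q=Rb.T@R
    print("corner(board)",(Rb.T@(C-[BX,BY,FLOOR])).round(1),"tip",round(np.arctan2(q[0,2],q[2,2]),4),"yaw err",round(np.arctan2(q[1,0],q[0,0]),4),"roll",round(q[2,1],4),"F board",(Rb.T@np.array(s["force"])).round(1),"M",(Rb.T@np.array(s["ft_torque"])).round(2),"g",round(s["grasp_force"]),round(s["gripper_width"],1),"t",round(s["time"],2))
E
python3 - <<'E'
from h import *
where();rel(*goal(-75,0,40,.3)); rel(*goal(-9,0,40,.3))
E
```

```text
corner(board) [ 79.7 431.6 -70.3] tip 0.0019 yaw err 0.2716 roll 0.0006 F board [ 2.  -0.1  6.7] M [ 0.18 -0.43  0.13] g 80 11.1 t 5.95
row [-0.2963 -0.0404  0.2696] [ 353.4  253.3 -134.8] rows>= 10.916661332154113 3.221736306140417
row [-0.2963 -0.0404  0.2696] [ 371.1  189.8 -134.9] rows>= 10.505688159628512 3.221736306140417
```

```bash
python3 -m inch '[[0,0,0,0,0,-15,255],[0,0,0,0,0,-35,255],[0,0,0,0,0,-60,255],[0,0,0,10,20,-90,255],[0,0,0,30,50,-115,255],[-0.05,0,0.05,55,80,-135,255],[-0.1,0,0.1,80,110,-140,255],[-0.3,-0.04,0.27,353,253,-140,255],[-0.3,-0.04,0.27,353,253,-140,255],[-0.3,-0.04,0.27,353,253,-140,255],[-0.3,-0.04,0.27,353,253,-140,255],[-0.3,-0.04,0.27,353,253,-140,255],[-0.3,-0.04,0.27,353,253,-140,255],[-0.3,-0.04,0.27,353,253,-140,255],[-0.3,-0.04,0.27,353,253,-135,255],[-0.3,-0.04,0.27,353,253,-135,255],[-0.3,-0.04,0.27,353,253,-135,255],[-0.3,-0.04,0.27,353,253,-135,255]]'
python3 - <<'E'
from h import *
where();rel(*goal(-8,0,30,.3))
cv2.imwrite("pics/w4.png",robot.get_image("wrist"))
E
```

```text
time: 7.45
tool_pos: [709.8, 222.6, 212.4]
tcp_rot: [[0.109, 0.95, 0.292], [0.994, -0.104, -0.033], [-0.001, 0.294, -0.956]]
force: [0.1, -0.5, -5.7]
gripper_width: 11.0
grasp_force: 79.3
corner(board) [-72.9   0.8  36.8] tip 0.2983 yaw err -0.0001 roll 0.0013 F board [-0.1  0.5 -5.7] M [ 0.07 -0.66 -0.05] g 79 11.0 t 7.45
row [-0.0017  0.0014 -0.0001] [  0.8 -64.1 -12.8] rows>= 1.566683740395126 0.01764653270404279
```

View pics/w4.png

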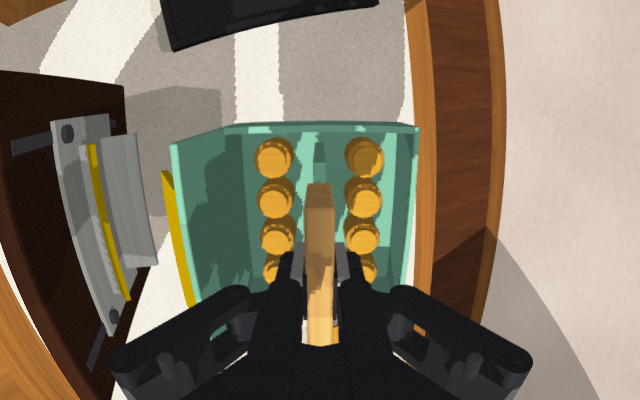

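Clear view: lip from (88,146) to (128,300), strip edge's near end at about (164,171), caddy tipped and held square. Checking it against the model.

```bash
python3 - <<'E'
from h import *
def wp(X):
    c=robot.calibration("wrist");p=np.array(c["R"])@X+np.array(c["t"]);f=200/np.tan(np.radians(c["vertical_fov"])/2)
    r=np.hypot(p[0],p[1]);a=np.arctan2(r,p[2]);return (np.array([c["cx"],c["cy"]])+f*a*p[:2]/r).round(1)
Rb=Ro.from_euler("z",BYAW).as_matrix();O=np.array([BX,BY,FLOOR])
for q in [(-19,-60,12),(-19,60,12),(-15.4,-60,12),(-15.4,60,12),(-32.5,-60,-43.5),(-32.5,60,-43.5)]: print(q,wp(O+Rb@q))
s=robot.read_state();R=np.array(s["tcp_rot"])@T0.T
for y in (-45,45): 
  for q in [(89.6,y,67.3),(86.4,y,65),(60,y*65/45,110),(-60,y*65/45,45)]: print(q,wp(np.array(s["tool_pos"])+R@(np.array(q)-PC)))
where()
E
```

```text
(-19, -60, 12) [ 93.6 141.9]
(-19, 60, 12) [128.8 298.9]
(-15.4, -60, 12) [ 89.1 142.6]
(-15.4, 60, 12) [124.8 299.1]
(-32.5, -60, -43.5) [134.1 131.6]
(-32.5, 60, -43.5) [155.8 263.7]
(89.6, -45, 67.3) [158.4 167. ]
(86.4, -45, 65) [165.  165.9]
(60, -65.0, 110) [165.4 138.5]
(-60, -65.0, 45) [420.1 124.8]
(89.6, 45, 67.3) [183.3 300.8]
(86.4, 45, 65) [188.7 299.3]
(60, 65.0, 110) [212.7 373.9]
(-60, 65.0, 45) [400.2 308.4]
corner(board) [-73.6   1.8  37.5] tip 0.2995 yaw err -0.002 roll 0.0008 F board [-0.3  1.4 -5.7] M [ 0.09 -0.67  0.01] g 79 11.4 t 7.5
```

```bash
python3 -m inch '[[0,0,0,0,-20,-3,255],[0,0,0,0,-40,-8,255],[0,0,0,0,-58,-11,255],[0,0,0,0,-65,-13,255],[0,0,0,0,-65,-13,255],[0,0,0,0,-65,-13,255]]'; python3 - <<'E'
from h import *
where();rel(*goal(-7,0,14,.3));rel(*goal(-7,0,4,.3))
E
```

```text
time: 8.0
tool_pos: [646.4, 229.7, 208.2]
tcp_rot: [[0.11, 0.949, 0.297], [0.994, -0.105, -0.031], [0.002, 0.299, -0.954]]
force: [0.4, 0.1, -5.7]
gripper_width: 10.8
grasp_force: 79.6
corner(board) [-9.4  0.5 32.2] tip 0.3034 yaw err -0.0018 roll -0.0021 F board [-0.4 -0.1 -5.7] M [ 0.01 -0.62 -0.04] g 80 10.8 t 8.0
row [ 0.0034 -0.0016 -0.0017] [ 0.6 -7.7 17. ] rows>= 0.44694722441823626 0.03330216790432294
row [ 0.0034 -0.0016 -0.0017] [  0.6 -10.6  26.5] rows>= 0.6855301093296835 0.03330216790432294
```

```bash
python3 -m inch '[[0,0,0,0.5,-4,6,255],[0,0,0,0.5,-6,12,255],[0,0,0,0.5,-8,17,255],[0,0,0,0.5,-9,20.5,255],[0,0,0,0.5,-10,24,255],[0,0,0,0.5,-10,24,255],[0,0,0,0.5,-10,24,255]]'; python3 -c "
from h import *
where()"
```

```text
time: 8.58
tool_pos: [643.4, 231.1, 181.1]
tcp_rot: [[0.109, 0.949, 0.295], [0.994, -0.104, -0.032], [0.001, 0.297, -0.955]]
force: [0.3, -0.2, -6.3]
gripper_width: 11.1
grasp_force: 79.6
corner(board) [-6.1 -0.5  5.3] tip 0.3015 yaw err -0.0006 roll -0.0006 F board [-0.3  0.2 -6.3] M [-0.02 -0.65  0.04] g 80 11.1 t 8.58
```

No contact yet. Stepping down gently.

```bash
python3 -m inch '[[0,0,0,0,-0.3,1,255],[0,0,0,0,-0.6,2,255],[0,0,0,0,-0.9,3,255],[0,0,0,0,-0.9,3,255]]'; python3 -c "
from h import *
where()"; python3 -m inch '[[0,0,0,0,-0.3,1,255],[0,0,0,0,-0.6,2,255],[0,0,0,0,-0.6,2,255]]'; python3 -c "
from h import *
where()"
```

```text
time: 8.92
tool_pos: [643.2, 231.3, 178.3]
tcp_rot: [[0.109, 0.949, 0.295], [0.994, -0.104, -0.031], [0.001, 0.297, -0.955]]
force: [-0.8, -0.4, -4.8]
gripper_width: 11.0
grasp_force: 79.6
corner(board) [-6.  -0.6  2.5] tip 0.3016 yaw err -0.0006 roll -0.0011 F board [ 0.8  0.5 -4.8] M [ 0.03 -0.72  0.02] g 80 11.0 t 8.92
time: 9.17
tool_pos: [643.3, 231.4, 176.3]
tcp_rot: [[0.108, 0.949, 0.295], [0.994, -0.104, -0.031], [0.001, 0.297, -0.955]]
force: [-0.0, -0.2, -4.3]
gripper_width: 10.9
grasp_force: 79.9
corner(board) [-6.  -0.8  0.5] tip 0.3016 yaw err -0.0005 roll -0.0013 F board [-0.   0.2 -4.3] M [-0.   -0.79  0.07] g 80 10.9 t 9.17
```

```bash
for i in 1 2; do python3 -m inch '[[0,0,0,0,-0.3,1,255],[0,0,0,0,-0.3,1,255]]' >/dev/null; python3 -c "
from h import *
where()"; done
```

```text
corner(board) [-6.3 -0.8  0.1] tip 0.302 yaw err -0.0008 roll -0.0017 F board [1.9 0.8 0.1] M [ 0.04 -1.22  0.09] g 80 10.7 t 9.33
corner(board) [-6.6 -1.  -0.2] tip 0.3025 yaw err -0.0009 roll -0.0022 F board [3.2 0.2 4.4] M [ 0.28 -1.64  0.04] g 81 11.0 t 9.5
```

```bash
python3 -m inch '[[0,0,0,0,-1.2,-1.1,255],[0,0,0,0,-1.2,-1.1,255]]' >/dev/null; python3 -c "
from h import *
where()";  python3 -m inch '[[0,0,0,0,-0.3,1,255],[0,0,0,0,-0.3,1,255]]' >/dev/null; python3 -c "
from h import *
where()"
```

```text
corner(board) [-6.2 -0.8  0.1] tip 0.3052 yaw err -0.0009 roll -0.0023 F board [-0.7  1.5  1.6] M [ 0.12 -0.62  0.04] g 80 10.9 t 9.67
corner(board) [-6.4 -0.9 -0.3] tip 0.3051 yaw err -0.0013 roll -0.0027 F board [0.8 2.3 7. ] M [ 0.27 -0.92  0.03] g 81 11.3 t 9.83
```

```bash
cat >> h.py <<'E'
def swing(t0,tips,dx=0,dz=0):
    p0,R0=goal(0,0,0,t0)
    for t in tips:
        p,R=goal(dx,0,dz,t);print(t,Ro.from_matrix(R0.T@R).as_rotvec().round(4),(R0.T@(p-p0)).round(2))
E
python3 -c "
from h import *
swing(.305,[.27,.24,.21,.18,.15,.12,.09,.06,.03,0],0,.4)"
```

```text
0.27 [ 0.035  0.    -0.   ] [0.   0.62 2.65]
0.24 [ 0.065  0.    -0.   ] [-0.    0.96  5.26]
0.21 [ 0.095  0.    -0.   ] [0.   1.22 7.88]
0.18 [ 0.125  0.    -0.   ] [ 0.    1.4  10.51]
0.15 [ 0.155  0.    -0.   ] [ 0.    1.51 13.15]
0.12 [0.185 0.    0.   ] [ 0.    1.53 15.78]
0.09 [ 0.215  0.    -0.   ] [ 0.    1.48 18.41]
0.06 [ 0.245  0.    -0.   ] [ 0.    1.35 21.04]
0.03 [ 0.275  0.    -0.   ] [ 0.    1.14 23.67]
0 [ 0.305  0.    -0.   ] [ 0.    0.85 26.29]
```

```bash
python3 -m inch '[[0.015,0,0,0,0.3,1,255],[0.035,0,0,0,0.62,2.65,255],[0.05,0,0,0,0.8,4,255],[0.065,0,0,0,0.96,5.26,255],[0.065,0,0,0,0.96,5.26,255]]' >/dev/null; python3 -c "
from h import *
where()
swing(.24,[.21,.18,.15,.12])"
```

```text
corner(board) [-6.4 -1.  -0.4] tip 0.238 yaw err -0.0017 roll -0.0025 F board [0.6 1.4 8.3] M [ 0.19 -0.9   0.08] g 81 11.1 t 10.25
0.21 [ 0.03 -0.   -0.  ] [0.   0.43 2.6 ]
0.18 [ 0.06 -0.   -0.  ] [0.   0.79 5.21]
0.15 [ 0.09 -0.   -0.  ] [0.   1.06 7.83]
0.12 [ 0.12 -0.    0.  ] [ 0.    1.26 10.46]
```

```bash
python3 -m inch '[[0.015,0,0,0,0.3,0.7,255],[0.03,0,0,0,0.5,2.0,255],[0.045,0,0,0,0.7,3.3,255],[0.06,0,0,0,0.8,4.6,255],[0.06,0,0,0,0.8,4.6,255]]' >/dev/null; python3 -c "
from h import *
where()"; python3 -m inch '[[0.015,0,0,0,0.2,1.3,255],[0.03,0,0,0,0.3,2.6,255],[0.045,0,0,0,0.4,3.9,255],[0.06,0,0,0,0.47,5.25,255],[0.06,0,0,0,0.47,5.25,255]]' >/dev/null; python3 -c "
from h import *
where()
swing(.12,[.09,.06,.03,0])"
```

```text
corner(board) [-6.2 -0.9 -0.3] tip 0.1778 yaw err -0.0014 roll -0.0022 F board [-1.7  0.   6.8] M [ 0.08 -0.5   0.08] g 81 10.9 t 10.67
corner(board) [-6.1 -0.9 -0.4] tip 0.1183 yaw err -0.0013 roll -0.0024 F board [-3.3  0.1  6.4] M [ 0.13 -0.35  0.11] g 81 11.2 t 11.08
0.09 [ 0.03  0.   -0.  ] [0.   0.43 2.6 ]
0.06 [ 0.06  0.   -0.  ] [-0.    0.79  5.21]
0.03 [ 0.09  0.   -0.  ] [0.   1.06 7.83]
0 [ 0.12  0.   -0.  ] [ 0.    1.26 10.46]
```

```bash
python3 -m inch '[[0.015,0,0,0,0.5,1.2,255],[0.03,0,0,0,0.9,2.4,255],[0.03,0,0,0,0.9,2.4,255]]' >/dev/null; python3 -c "
from h import *
where()"; python3 -m inch '[[0.015,0,0,0,0.2,1.3,255],[0.03,0,0,0,0.36,2.6,255],[0.03,0,0,0,0.36,2.6,255]]' >/dev/null; python3 -c "
from h import *
where()"
```

```text
corner(board) [-6.1 -0.9 -0.4] tip 0.0872 yaw err -0.0012 roll -0.0021 F board [-2.5 -0.6  6.7] M [ 0.13 -0.3   0.1 ] g 81 11.0 t 11.33
corner(board) [-6.  -0.9 -0.4] tip 0.0575 yaw err -0.001 roll -0.0022 F board [-2.9  0.2  7. ] M [ 0.09 -0.26  0.1 ] g 81 10.9 t 11.58
```

```bash
python3 -m inch '[[0.015,0,0,0,0.35,1.2,255],[0.03,0,0,0,0.6,2.4,255],[0.03,0,0,0,0.6,2.4,255]]' >/dev/null; python3 -c "
from h import *
where()"; python3 -m inch '[[0.01,0,0,0,0.1,0.9,255],[0.02,0,0,0,0.15,1.75,255],[0.027,0,0,0,0.2,2.3,255],[0.027,0,0,0,0.2,2.3,255]]' >/dev/null; python3 - <<'E'
from h import *
where()
for c,b in (("scene",(340,220,480,360)),("top",(60,120,260,260))):
    im=robot.get_image(c); cv2.imwrite(f"pics/{c}5.png",cv2.resize(im[b[1]:b[3],b[0]:b[2]],None,fx=3,fy=3,interpolation=cv2.INTER_CUBIC))
a=cv2.imread("pics/scene5.png");cv2.imwrite("pics/w5.png",robot.get_image("wrist"))
E
```

```text
corner(board) [-5.9 -0.9 -0.4] tip 0.0269 yaw err -0.0011 roll -0.002 F board [-3.3  0.   7.6] M [ 0.1  -0.08  0.1 ] g 81 11.1 t 11.83
corner(board) [-5.8 -1.  -0.2] tip 0.0008 yaw err -0.0004 roll -0.0021 F board [-3.1 -0.   7.2] M [0.03 0.06 0.11] g 81 11.0 t 12.17
```

View pics/w5.png

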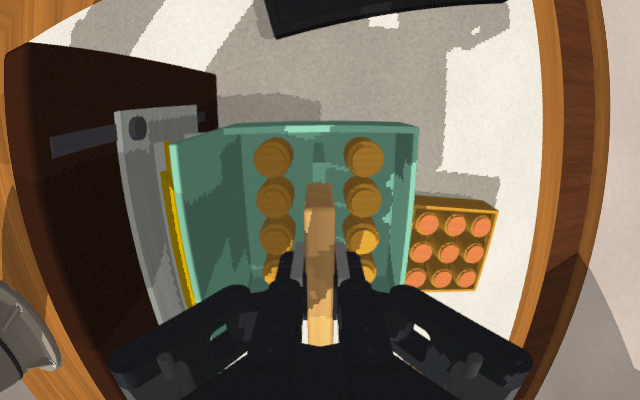

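```bash
python3 -m inch '[[0,0,0,0,0.3,-0.3,255],[0,0,0,0,0.5,-0.6,255],[0,0,0,0,0.5,-0.6,255]]' >/dev/null; python3 -c "
from h import *
where()"; python3 -m inch '[[0,0,0,0,0,0,255],[0,0,0,0,0,0,255],[0,0,0,0,0,0,255],[0,0,0,0,0,0,255]]' 20 >/dev/null; python3 -c "
from h import *
where()"
```

```text
corner(board) [-5.7 -0.9 -0.1] tip 0.0007 yaw err -0.0003 roll -0.0017 F board [-4.  -0.8  4.7] M [-0.09  0.43  0.1 ] g 81 10.8 t 12.57
corner(board) [-5.7 -0.9 -0.1] tip 0.0012 yaw err -0.0003 roll -0.0016 F board [-5.9 -0.5  3. ] M [-0.13  0.61  0.03] g 81 10.8 t 12.9
```

```bash
python3 -m inch '[[0,0,0,0,0.5,0,254],[0,0,0,0,1,0,254],[0,0,0,0,1,0,254],[0,0,0,0,1,0,254]]' 20 ; python3 -c "
from h import *
where()"
```

```text
time: 13.23
tool_pos: [651.5, 230.7, 150.7]
tcp_rot: [[0.108, 0.994, -0.001], [0.994, -0.108, 0.001], [0.001, -0.001, -1.0]]
force: [3.7, 1.0, 3.9]
gripper_width: 11.4
grasp_force: 80.9
corner(board) [-5.7 -0.9 -0.1] tip -0.0009 yaw err 0.0001 roll -0.0013 F board [-3.6 -1.4  3.9] M [-0.17  0.25  0.11] g 81 11.4 t 13.23
```

```bash
python3 -m inch '[[0,0,0,0,0,0,215],[0,0,0,0,0,0,205],[0,0,0,0,0,0,190],[0,0,0,0,0,0,170],[0,0,0,0,0,0,150],[0,0,0,0,0,0,140],[0,0,0,0,0,0,140]]' 20 ; python3 -m inch '[[0,0,0,0,0,-15,140],[0,0,0,0,0,-30,140],[0,0,0,0,0,-55,140],[0,0,0,0,0,-85,140],[0,0,0,0,0,-120,140],[0,0,0,0,30,-160,140],[0,0,0,0,50,-190,140],[0,0,0,0,50,-190,140],[0,0,0,0,50,-190,140]]'; python3 - <<'E'
from h import *
np.set_printoptions(precision=1,suppress=True)
im=robot.get_image("wrist");cv2.imwrite("pics/w6.png",im)
k=robot.get_image("scene");cv2.imwrite("pics/s6.png",cv2.resize(k[160:360,300:500],(600,600),interpolation=cv2.INTER_CUBIC))
E
```

```text
time: 13.82
tool_pos: [651.6, 230.3, 150.7]
tcp_rot: [[0.109, 0.994, -0.001], [0.994, -0.109, 0.001], [0.001, -0.001, -1.0]]
force: [-0.4, 0.1, -0.2]
gripper_width: 38.4
grasp_force: 0.0
time: 14.57
tool_pos: [703.7, 223.7, 343.6]
tcp_rot: [[0.11, 0.994, 0.005], [0.994, -0.11, 0.002], [0.002, 0.005, -1.0]]
force: [0.5, -0.4, -1.2]
gripper_width: 38.6
grasp_force: 0.0
```

View pics/w6.png

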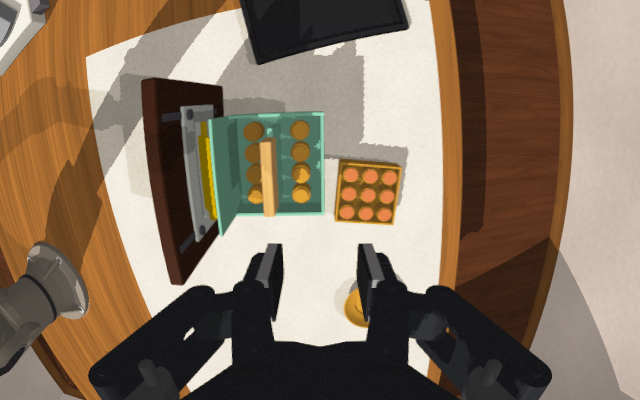

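View pics/s6.png

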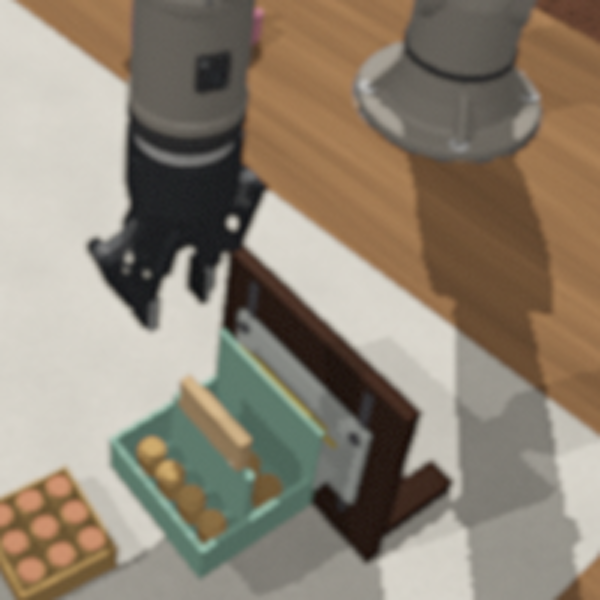

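Both views show the caddy hanging level on the board, with the gripper clear. A quick centring check, then hand in.

```bash
python3 - <<'E'
from h import *
m=(atz("wrist",266,142,186)+atz("wrist",268.5,216,186))/2
Rb=Ro.from_euler("z",BYAW).as_matrix();q=Rb.T@(m-[BX,BY,0]);print(q.round(1))
if abs(q[1])<6 and abs(q[0]+92.7)<5: print(robot.close_job())
E
```

```text
[-90.3  -0.9 186. ]
the job is handed in; nothing more can be done
None
```

The green caddy hangs on the cleat, level and about 1 mm off centre, with its foot swung in under the ledge. I let go after it was level, handed the job in at about 15 s, and the gripper never touched the other things on the table.

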